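# Close the propagator vents over the sedum

## Robot

A 7-joint arm with a two-finger parallel gripper is mounted at the origin on the work surface; the furniture and walls round the work are solid. World frame = base frame: x ahead of the robot, y to its left, z up, the work surface at z = 0. Lengths are in m, angles in rad, forces in N, time in s.
With the tool pointing down it reaches from about 0.4 to 0.85 m from the base axis. Payload 10.4 kg.
Tool frame: the origin (TCP) lies on the mounting face of the last link; the fingertips stand 173 mm ahead of it and the grasp point (between the pads) lies 155 mm ahead of it (manip.tip_extent is the distance from the TCP to the fingertips, in m); z points along the fingers, y is the line along which they close (so a half turn about z gives the same grasp; the last joint's range is limited). The gripper opens to 85 mm and grips with 20 to 120 N. Pads are 22 mm wide; open, the fingers measure 114 mm over their backs; the gripper's body (76 mm by 85 mm) begins 54 mm behind the grasp point. The pads swing forward as they close: fully open they stand 13 mm farther back than shut.
Start: joints at [-1.373, 0.332, -0.065, 1.46, 0.022, 1.35, -0.088], TCP at [0.137, 0.61, 0.405] pointing down, gripper open.
Joint ranges: [-2.6, 2.6], [-0.5, 2.12], [-1.47, 1.34], [0.16, 2.42], [-1.27, 4.41], [0.06, 2.06], [-2.6, 2.6]. Speed limits (rad/s): [2.22, 2.22, 2.79, 2.79, 3.14, 3.14, 3.14].

## Interface

Orientations are given as a unit quaternion [x, y, z, w].
In Python, from workcell import manip gives the robot as it stands.
- The arm moves only by the tool move_arm, never from a script. Its argument "plan" is one flat list of numbers, 7 for each row, row after row: the turn, a rotation vector about the tool's x, y, z in rad, then the shift along the tool's x, y, z in m, then the finger opening in m, from 0 to 0.0854. In form: [ax, ay, az, dx, dy, dz, gripper, ax, ay, az, dx, dy, dz, gripper, ...]. A call has 1 to 12 rows; each row is the pose to reach, as a shift and turn from the pose commanded when the call began, along the tool's axes at that moment; what a row does not reach only later rows make up. A row lasts 1/8 s, in which the tool goes at most 62.5 mm and 10.7 degrees, less where a joint would pass 70% of its speed; a pose out of reach is approached as far as the arm can. A call with a gripper value outside its range is refused whole. The fingers move at their own pace and stop on an object; "squeeze" is the grip in N (left out, the last holds). Time passes only in rows, so rows that repeat a pose let the fingers close. It gives the time, the measured TCP pose, the force, the opening and the grip force at its end, in the units of the state.
- manip.get_obs(): the state, without advancing time (a new reading comes with each control period).
- manip.camera(name): name is "side" or "top"; returns a dict with "color" (420x560x3 uint8, red, green, blue), "fx", "fy", "cx", "cy" (pixels), "dist" ([k1, k2, p1, p2, k3] as OpenCV has them; the pictures are not rectified), "cam_to_world" (4x4, takes a point from camera to world coordinates). Camera axes: x right, y down, z forward; pixel columns grow to the right and rows downward; lengths in m; the calibration is good to about 2 mm. A picture is of the moment at which its call begins. There is no depth.
- manip.hand_in(): hands the job in; it is judged then, once.
Trained networks look in a picture, given as the dict that the camera call returned (one of the last four; its "shot" number tells which), for a name from the list of things; names that differ only in an ending like _2 or _b are one class to them, and where a whole thing is asked for, a point or a joint stands for the part that bears it (a point fixed in the world has none). Each returns a list of dicts, best first, with "conf" (0 to 1); they miss things now and then, are a little off and sometimes report something else, mostly with a low value. They report only what shows in the picture. A call takes as long as a camera call.
- manip.look_for(picture, label): "position" ([x, y, z] in m, in the coordinates of the camera as it stood for that picture, good to about 4 mm: the middle of the surface that is visible of it).
- manip.silhouettes(picture, label): "pixels" (420x560 bool, what is visible of it).
- manip.tip_of(picture, label): "position" ([x, y, z] in m, in the coordinates of the camera as it stood for that picture, good to about 4 mm: a listed point, or the origin of a listed thing).
The state is a dict: "clock": time; "joint_pos": joint angles; "joint_velocities": joint speeds; "tau": joint torques, N m; "position": TCP position; "ee_rot": TCP orientation; "ft_force": force on the tool from outside, world axes, zero at the start; "torque": the same for the moment, N m; "grip_width": opening from 0.0 (shut) to 1.0 (fully open); "grasp_force": force on a finger pad.
Only numpy, scipy, OpenCV 4.12 (cv2) and the standard library are available. Lean on these libraries where they do the work, as an engineer would, in place of code of your own. Each camera call takes 0.05 s, during which the arm holds its last target. There are 200 camera calls.

## Task

Two small propagators stand on the potting table: one has a sedum growing under its clear cover, the other has clay pots drying in it. Close the sedum in for the night: push both sliding vent shutters on top of its cover fully shut with your fingertips, gently, without shoving, tipping or lifting the propagator. Do not touch the clay-pot propagator, whose vents stay as they are, and disturb nothing else.

Things in the scene. Friction and masses are not known exactly. Their poses are not given: they have to be found in the camera images.
- sedum_propagator: Propagator to close: black seed tray with clipped-on clear cover, leafy sedum inside. 160 (x) x 212 (y) mm, flat top of the cover 129 mm up; about 2 kg, loose: over about 9 N at the top tips or slides it. Origin: centre of the underside. +x from its front (robot side) to its back, +y to its left, z up. Two equal sliding vents on top, at y = +46 mm (left) and -46 mm (right).
- clay_propagator: The other propagator, to be left alone: same make, size, axes and vents, three small empty terracotta pots inside. The two propagators swap places at random.
- sedum_vent_left (a joint): Left shutter (y = +46 mm) of the sedum's propagator, m: 0 = fully shut against its stop, 0.026 = fully open. A white plate 37 x 52 mm between two black rails along x; open, it stands to the front and bares a 26 x 44 mm hole behind it; it shuts towards the back (+x). Needs about 1 N, stays where it is left.
- sedum_vent_right (a joint): The same for the right shutter (y = -46 mm) of the sedum's propagator.
- clay_vent_left (a joint): The same for the left shutter of the clay-pot propagator; it starts part or fully open and must stay so.
- clay_vent_right (a joint): The same for the right shutter of the clay-pot propagator; it starts part or fully open and must stay so.
- sedum_vent_left_tab (a point): Middle of the top edge of the left shutter's upright thumb tab, sedum's propagator, 148 mm above the table; shut, it is at x = +26 mm, y = +46 mm of the propagator. The tab is 5 mm thick (x), 34 mm wide (y); its top is 16.5 mm above its plate and 14 mm above the rails and end stops (rails 57 mm apart in y). Axes as the propagator's.
- sedum_vent_right_tab (a point): The same for the right shutter (y = -46 mm) of the sedum's propagator.
- clay_vent_left_tab (a point): The same point on the left shutter of the clay-pot propagator.
- clay_vent_right_tab (a point): The same point on the right shutter of the clay-pot propagator.
- gem_jar: Glass jar of gems with a lid, 62 mm wide, 90 mm high, loose on the table; leave it alone. Origin at the centre of its underside.
- pin_tin: Shallow round tin with a lid, 70 mm wide, 36 mm high, loose on the table; leave it alone. Origin at the centre of its underside.

How it is judged:
By the outcome, as a careful person would: the job done as asked, in the order asked, and still so for the second after the job is handed in, with the robot touching nothing.
It also fails if it takes over 45 s, if anything falls off the work surface, if the arm or the gripper's body presses on something with over 40 N, if the wrist force passes 120 N, or if a joint passes its speed limit or range.

## Working session

There is one attempt and no reset: what is moved stays moved. The work goes in short steps, Python scripts to look and compute and a tool call to move; the robot and the scene stay as the last step left them, time stands still between calls to the robot, and variables do not carry over. Pictures are saved under pics/ and viewed, at most 10 in all, crops included, and the job is handed in when it is done.

Besides the shell and the picture viewer there is one more tool, called as name(argument=value, ...) on one line, values as JSON. move_arm: Moves the arm, as the interface text tells. Its arguments: {"type":"object","properties":{"plan":{"type":"array","items":{"type":"number"}},"squeeze":{"type":"number"}},"required":["plan"]}

```bash
mkdir -p pics; cat > h.py <<'E'
import numpy as np, cv2
from workcell import manip
def w(c,p): return (c["cam_to_world"]@np.r_[p,1])[:3]
def save(c,n): cv2.imwrite("pics/"+n,c["color"][:,:,::-1])
E
python3 - <<'E'
from h import *
o=manip.get_obs(); print(o["clock"],o["position"],o["ee_rot"],o["grip_width"])
ims=[]
for n in ("top","side"):
    c=manip.camera(n); save(c,n+"0.png"); print(n, c["cam_to_world"][:3,3].round(3))
    for l in ("sedum_propagator","clay_propagator","sedum_vent_left_tab","sedum_vent_right_tab","clay_vent_left_tab","clay_vent_right_tab","gem_jar","pin_tin"):
        print(l,[(w(c,d["position"]).round(4),round(d["conf"],2)) for d in manip.tip_of(c,l)[:3]])
E
```

```text
0.0 [0.13682331 0.60971069 0.40392319] [ 1.10130718e-01  9.93916862e-01 -7.03095447e-04 -4.51383889e-05] 0.9993048410721085
top [-0.12  -0.089  1.648]
sedum_propagator [(array([ 0.457 , -0.2059,  0.0015]), 0.85)]
clay_propagator [(array([ 0.4619,  0.0908, -0.0025]), 0.69)]
sedum_vent_left_tab [(array([ 0.4409, -0.1604,  0.1509]), 0.68)]
sedum_vent_right_tab []
clay_vent_left_tab [(array([0.435 , 0.125 , 0.1503]), 0.49)]
clay_vent_right_tab [(array([0.5032, 0.0628, 0.1484]), 0.76), (array([ 0.3213, -0.4338,  0.0047]), 0.23)]
gem_jar [(array([ 0.3212, -0.4364, -0.0006]), 0.85)]
pin_tin [(array([0.3228, 0.3139, 0.0033]), 0.93)]
side [ 0.16  -1.411  0.633]
sedum_propagator [(array([ 0.454 , -0.2098,  0.0007]), 0.7)]
clay_propagator [(array([ 4.581e-01,  8.380e-02, -2.000e-04]), 0.55)]
sedum_vent_left_tab [(array([ 0.4427, -0.1662,  0.1465]), 0.62)]
sedum_vent_right_tab [(array([ 0.4852, -0.246 ,  0.145 ]), 0.61)]
clay_vent_left_tab [(array([0.4305, 0.1249, 0.1449]), 0.54), (array([ 0.4532, -0.2099,  0.0013]), 0.2), (array([ 0.4401, -0.1624,  0.1486]), 0.15)]
clay_vent_right_tab [(array([0.499 , 0.0626, 0.1444]), 0.51), (array([ 0.4511, -0.2097,  0.003 ]), 0.42)]
gem_jar [(array([ 0.3246, -0.4355,  0.0022]), 0.88)]
pin_tin [(array([0.3291, 0.3101, 0.0021]), 0.56)]
```

View pics/top0.png

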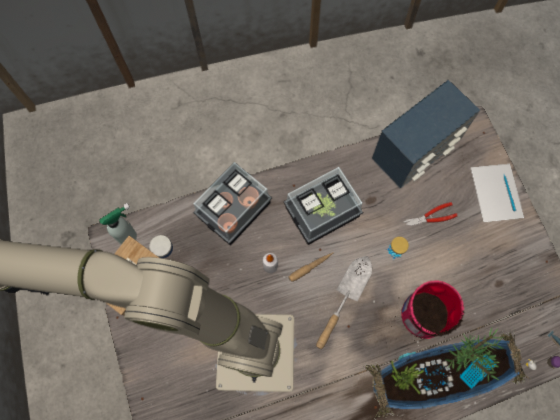

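View pics/side0.png

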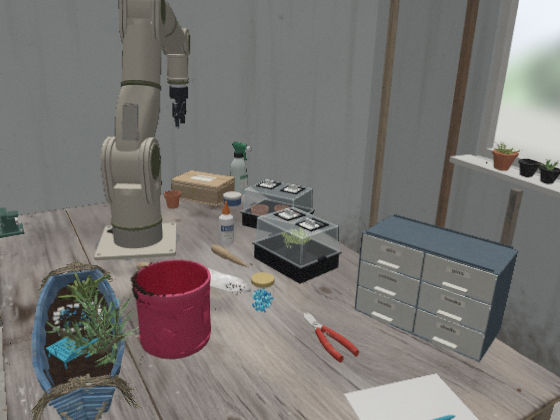

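```bash
cat >> h.py <<'E'
def ortho(c,x0,x1,y0,y1,z,s=0.0005):
    # image up = +x, left = +y
    xs=np.arange(x1,x0,-s); ys=np.arange(y1,y0,-s)
    Y,X=np.meshgrid(ys,xs); P=np.stack([X,Y,0*X+z],-1).reshape(-1,3)
    M=np.linalg.inv(c["cam_to_world"]); K=np.array([[c["fx"],0,c["cx"]],[0,c["fy"],c["cy"]],[0,0,1.]])
    uv=cv2.projectPoints(P,cv2.Rodrigues(M[:3,:3])[0],M[:3,3],K,np.array(c["dist"]))[0].reshape(*X.shape,2).astype(np.float32)
    im=cv2.remap(c["color"],uv[...,0],uv[...,1],cv2.INTER_CUBIC)[:,:,::-1].copy()
    for v in np.arange(np.ceil(x0/.05)*.05,x1,.05):
        r=int((x1-v)/s); cv2.line(im,(0,r),(12,r),(0,0,255),1); cv2.putText(im,f"{v:.2f}",(14,r+4),0,.4,(0,0,255),1)
    for v in np.arange(np.ceil(y0/.05)*.05,y1,.05):
        r=int((y1-v)/s); cv2.line(im,(r,0),(r,12),(0,0,255),1); cv2.putText(im,f"{v:.2f}",(r-12,24),0,.4,(0,0,255),1)
    return im
E
python3 - <<'E'
from h import *
a=[ortho(manip.camera(n),.33,.58,-.34,-.1,.13,.0006) for n in ("top","side")]
cv2.imwrite("pics/orth.png",np.hstack(a)); print(np.hstack(a).shape)
E
```

```text
(417, 802, 3)
```

View pics/orth.png

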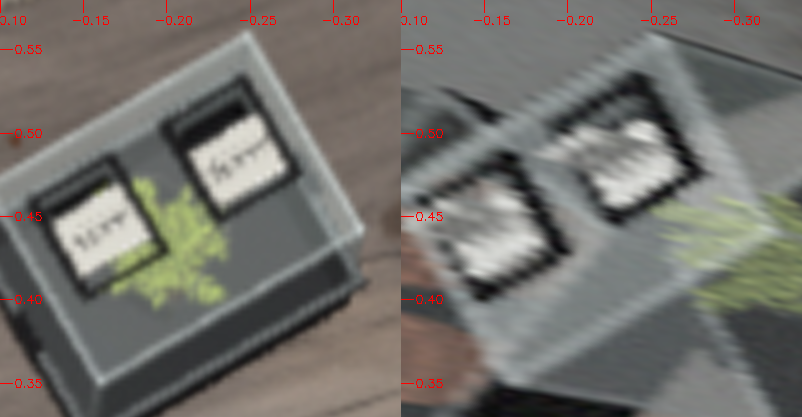

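The top view shows the sedum propagator at about pixel (323,205) and the clay-pot one at (232,203). In the ortho view the sedum propagator's yaw is about 30°. Its left tab is at about (0.442, -0.163) and its right tab at (0.485, -0.246). Those are about 15 and 19 mm open, with the holes towards the back.

```bash
cat >> h.py <<'E'
from scipy.spatial.transform import Rotation as R
O=np.array([.4555,-.208]); YAW=np.radians(30)
def P(px,py):
    c,s=np.cos(YAW),np.sin(YAW); return O+[c*px-s*py,s*px+c*py]
def rel(T,yawx,R0=None,p0=None):
    "turn+shift to TCP T with tool down and tool x at yawx"
    o=manip.get_obs(); R0=R.from_quat(o["ee_rot"]) if R0 is None else R0; p0=o["position"] if p0 is None else p0
    Rt=R.from_euler("z",yawx)*R.from_euler("x",np.pi)
    return (R0.inv()*Rt).as_rotvec().round(3), R0.inv().apply(np.array(T)-p0).round(4)
E
python3 - <<'E'
from h import *
print(manip.tip_extent)
t=np.radians
print(rel([.48,.25,.42],t(90)))
print(rel([*P(-.0185,.0457),.38],t(30)))
print(P(-.0185,.0457),P(-.023,-.0470))
E
```

```text
0.1734
(array([ 0.  , -0.  ,  1.35]), array([-0.4136, -0.276 , -0.0153]))
(array([ 0.   , -0.   ,  2.397]), array([-0.4454, -0.7071,  0.0247]))
[ 0.41662853 -0.17767264] [ 0.45908142 -0.26020319]
```

move_arm(plan=[0,0,0.17,-0.052,-0.035,-0.002,0,0,0,0.34,-0.104,-0.07,-0.004,0,0,0,0.51,-0.156,-0.104,-0.006,0,0,0,0.68,-0.207,-0.138,-0.008,0,0,0,0.85,-0.26,-0.173,-0.01,0,0,0,1.02,-0.31,-0.207,-0.012,0,0,0,1.19,-0.362,-0.242,-0.014,0,0,0,1.35,-0.414,-0.276,-0.015,0,0,0,1.35,-0.414,-0.276,-0.015,0,0,0,1.35,-0.414,-0.276,-0.015,0])

```text
clock: 2.25
position: [0.4802, 0.2501, 0.4197]
ee_rot: [0.707, 0.707, 0.0, -0.0]
ft_force: [-0.7, -0.0, 0.6]
grip_width: 0.001
grasp_force: 0.0
```

```bash
python3 - <<'E'
from h import *
t=np.radians
print(manip.tip_extent,manip.get_obs()["joint_pos"])
print(rel([*P(-.0185,.0457),.36],t(30)))
E
```

```text
0.1734 [-0.90759069  0.13544001  0.37978922  1.68104276 -0.05202212  1.33503699
 -0.51826039]
(array([-0.   , -0.   ,  1.048]), array([-0.4278, -0.0638,  0.0595]))
```

move_arm(plan=[0,0,0.15,-0.06,-0.009,0,0,0,0,0.3,-0.12,-0.018,0,0,0,0,0.45,-0.18,-0.027,0,0,0,0,0.6,-0.24,-0.036,0,0,0,0,0.75,-0.3,-0.045,0,0,0,0,0.9,-0.36,-0.054,0,0,0,0,1.047,-0.42,-0.063,0,0,0,0,1.047,-0.428,-0.064,0.02,0,0,0,1.047,-0.428,-0.064,0.059,0,0,0,1.047,-0.428,-0.064,0.059,0,0,0,1.047,-0.428,-0.064,0.059,0])

```text
clock: 3.62
position: [0.417, -0.1774, 0.3619]
ee_rot: [0.966, 0.26, 0.0, 0.0]
ft_force: [0.0, 0.3, 0.0]
grip_width: 0.002
grasp_force: 0.0
```

```bash
python3 - <<'E'
from h import *
t=np.radians
o=manip.get_obs();print(o["joint_pos"].round(2),o["ft_force"])
c=manip.camera("top");d=manip.camera("side")
for l in ("left","right"):
  for q in (c,d): print(l,[(w(q,e["position"]).round(4),round(e["conf"],2)) for e in manip.tip_of(q,f"sedum_vent_{l}_tab")[:2]])
a=[ortho(c,.33,.58,-.34,-.1,.148,.0006),cv2.resize(d["color"][150:290,230:370,::-1],None,fx=2.98,fy=2.98,interpolation=2)[:417]]
cv2.imwrite("pics/o2.png",np.hstack(a)[:,:800])
print(rel([*P(-.0185,.0457),.314],t(30)))
E
```

```text
[-0.52 -0.08  0.81  1.99  0.06  1.21 -0.78] [0.03697116 0.29357034 0.02674049]
left []
left [(array([ 0.4421, -0.1605,  0.146 ]), 0.58)]
right [(array([ 0.4839, -0.2406,  0.1516]), 0.43)]
right [(array([ 0.4841, -0.2467,  0.1451]), 0.45)]
(array([ 0.   , -0.001,  0.   ]), array([ 0.0002, -0.0004,  0.0473]))
```

View pics/o2.png

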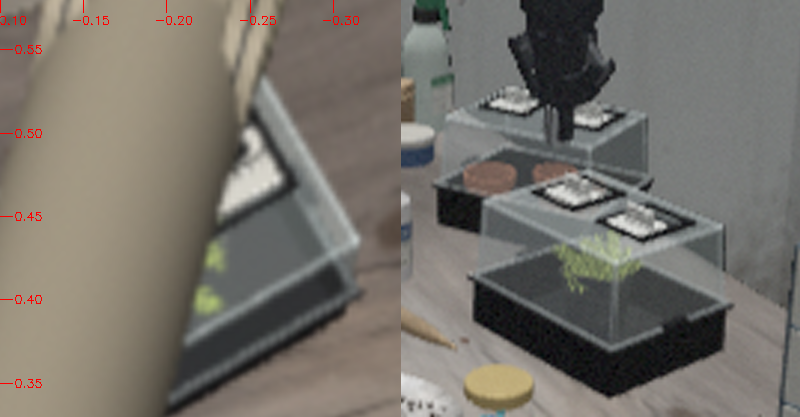

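Left side view: the closed fingers hang just in front of the left tab with clear space below. Descending.

move_arm(plan=[0,0,0,-0.003,0,0.02,0,0,0,0,-0.003,0,0.036,0,0,0,0,-0.003,0,0.042,0,0,0,0,-0.003,0,0.046,0,0,0,0,-0.003,0,0.047,0,0,0,0,-0.003,0,0.047,0])

```text
clock: 4.68
position: [0.4139, -0.1797, 0.314]
ee_rot: [0.966, 0.259, 0.0, 0.0]
ft_force: [0.6, 0.7, -0.1]
grip_width: -0.005
grasp_force: 0.0
```

```bash
python3 - <<'E'
from h import *
o=manip.get_obs();print(o["position"],o["ft_force"])
d=manip.camera("side")
print([(w(d,e["position"]).round(4),round(e["conf"],2)) for e in manip.tip_of(d,"sedum_vent_left_tab")[:2]])
cv2.imwrite("pics/o3.png",cv2.resize(d["color"][180:255,270:370,::-1],None,fx=8,fy=8,interpolation=2))
E
```

```text
[ 0.41389686 -0.17967252  0.31397745] [ 0.58240008  0.67930134 -0.06751908]
[]
```

View pics/o3.png

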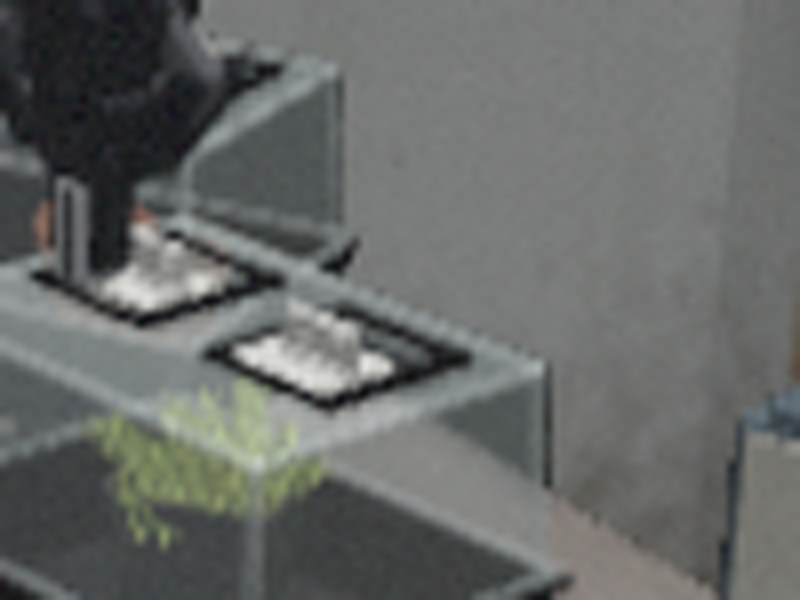

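Picture: the fingertip (crop ~(95,230)) stands in front of the left tab (~(160,240)), with no contact. Pushing.

move_arm(plan=[0,0,0,0.003,0,0,0,0,0,0,0.006,0,0,0,0,0,0,0.009,0,0,0,0,0,0,0.012,0,0,0,0,0,0,0.014,0,0,0,0,0,0,0.016,0,0,0,0,0,0,0.018,0,0,0,0,0,0,0.02,0,0,0,0,0,0,0.02,0,0,0])

```text
clock: 5.9
position: [0.4312, -0.1696, 0.3136]
ee_rot: [0.966, 0.259, -0.0, 0.0]
ft_force: [-0.6, 0.0, -0.4]
grip_width: -0.0
grasp_force: 0.0
```

move_arm(plan=[0,0,0,0.001,0,0,0,0,0,0,0.002,0,0,0,0,0,0,0.003,0,0,0,0,0,0,0.004,0,0,0,0,0,0,0.004,0,0,0])

```text
clock: 6.52
position: [0.4347, -0.1675, 0.3137]
ee_rot: [0.966, 0.259, 0.0, -0.0]
ft_force: [0.9, -0.3, -0.2]
grip_width: 0.003
grasp_force: 0.1
```

```bash
python3 - <<'E'
from h import *
d=manip.camera("side")
print([(w(d,e["position"]).round(4),round(e["conf"],2)) for e in manip.tip_of(d,"sedum_vent_left_tab")[:2]])
cv2.imwrite("pics/o4.png",cv2.resize(d["color"][180:255,270:370,::-1],None,fx=8,fy=8,interpolation=2))
E
```

```text
[(array([ 0.4458, -0.161 ,  0.1457]), 0.49)]
```

View pics/o4.png

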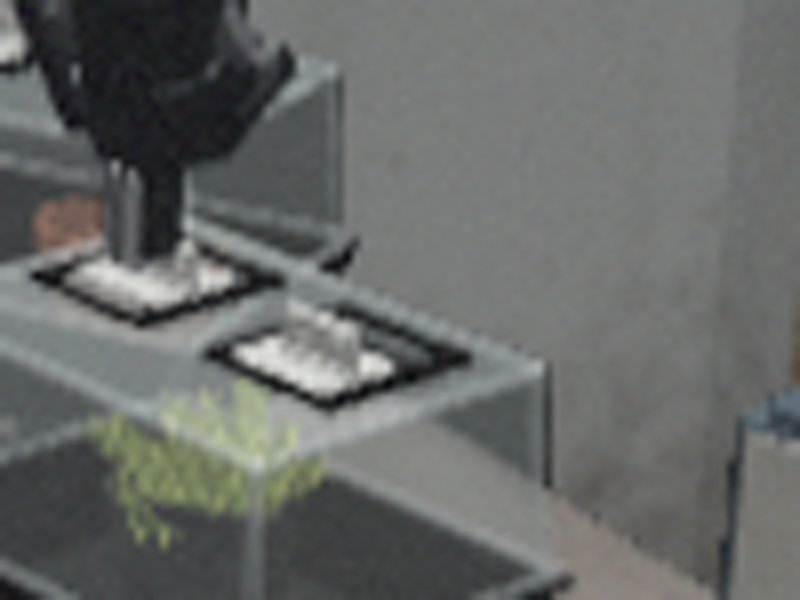

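The finger is now at or just against the tab (crop ~(185,255)). Continuing in small steps.

move_arm(plan=[0,0,0,0.001,0,0,0,0,0,0,0.002,0,0,0,0,0,0,0.003,0,0,0,0,0,0,0.004,0,0,0,0,0,0,0.005,0,0,0,0,0,0,0.005,0,0,0])

```text
clock: 7.38
position: [0.439, -0.165, 0.3137]
ee_rot: [0.966, 0.259, 0.0, -0.0]
ft_force: [0.4, -0.4, 0.8]
grip_width: 0.0
grasp_force: 0.0
```

move_arm(plan=[0,0,0,0.001,0,0,0,0,0,0,0.002,0,0,0,0,0,0,0.003,0,0,0,0,0,0,0.003,0,0,0])

```text
clock: 7.88
position: [0.4416, -0.1635, 0.3137]
ee_rot: [0.966, 0.259, 0.0, 0.0]
ft_force: [-0.8, 0.1, -0.5]
grip_width: 0.004
grasp_force: 0.1
```

```bash
cat > s.py <<'E'
from h import *
import sys
o=manip.get_obs();r=o["position"][:2]-O;c,s=np.cos(YAW),np.sin(YAW)
print("tool prop x",round(c*r[0]+s*r[1],4),"y",round(-s*r[0]+c*r[1],4))
d=manip.camera("side"); F=[]
for i in range(4): F.append(manip.get_obs()["ft_force"]); d=manip.camera("side")
F=np.mean(F,0); print("Fx prop",c*F[0]+s*F[1],F.round(2))
for e in manip.tip_of(d,f"sedum_vent_{sys.argv[1]}_tab")[:1]:
    q=w(d,e["position"])[:2]-O; print("tab prop",(c*q[0]+s*q[1]).round(4),(-s*q[0]+c*q[1]).round(4),e["conf"])
if len(sys.argv)>2: cv2.imwrite("pics/"+sys.argv[2],cv2.resize(d["color"][180:255,270:370,::-1],None,fx=8,fy=8,interpolation=2))
E
python3 s.py left
```

```text
tool prop x 0.0102 y 0.0454
Fx prop 0.15488017186355893 [0.04 0.25 0.15]
tab prop 0.0216 0.0489 0.47
```

move_arm(plan=[0,0,0,0.001,0,0,0,0,0,0,0.002,0,0,0,0,0,0,0.002,0,0,0])

```text
clock: 8.55
position: [0.4433, -0.1626, 0.3137]
ee_rot: [0.966, 0.259, 0.0, -0.0]
ft_force: [-0.1, 0.4, 0.4]
grip_width: 0.0
grasp_force: 0.1
```

move_arm(plan=[0,0,0,0.0005,0,0,0,0,0,0,0.001,0,0,0,0,0,0,0.001,0,0,0])

```text
clock: 8.93
position: [0.4441, -0.1621, 0.3137]
ee_rot: [0.966, 0.259, 0.0, -0.0]
ft_force: [-0.2, -0.4, 0.7]
grip_width: -0.002
grasp_force: 0.3
```

```bash
python3 s.py left o5.png
```

```text
tool prop x 0.0131 y 0.0455
Fx prop -0.6951399592075316 [-0.46 -0.59  0.63]
tab prop 0.0238 0.0475 0.4
```

View pics/o5.png

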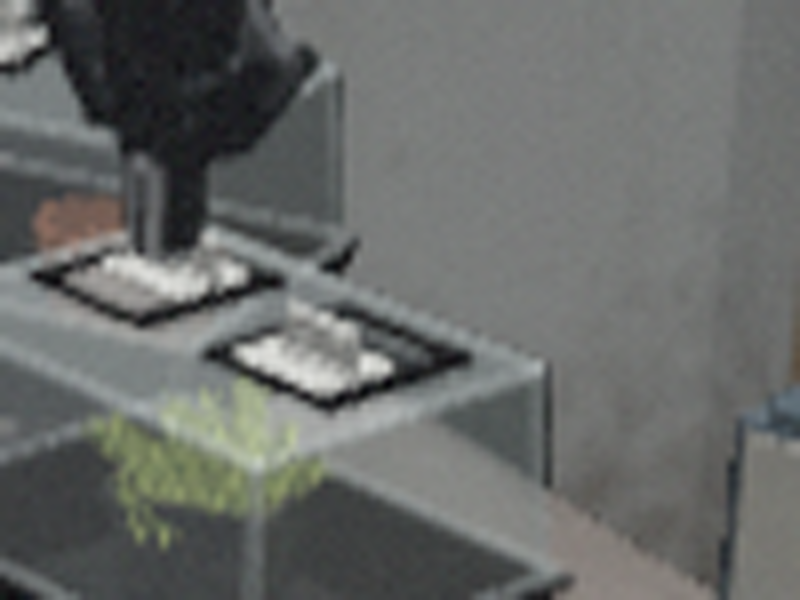

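The left plate is nearly at its back stop (crop ~(250,275)). I'll use half-millimetre steps and watch the force.

move_arm(plan=[0,0,0,0.0005,0,0,0,0,0,0,0.001,0,0,0,0,0,0,0.001,0,0,0])

```text
clock: 9.6
position: [0.4447, -0.1619, 0.3136]
ee_rot: [0.966, 0.259, -0.0, -0.0]
ft_force: [-4.4, -2.6, 2.6]
grip_width: 0.002
grasp_force: 2.5
```

```bash
python3 s.py left
```

```text
tool prop x 0.0137 y 0.0454
Fx prop -5.761185918925394 [-5.39 -2.2   3.09]
tab prop 0.0284 0.0456 0.55
```

move_arm(plan=[0,0,0,0.0005,0,0,0,0,0,0,0.001,0,0,0,0,0,0,0.001,0,0,0])

```text
clock: 10.28
position: [0.445, -0.1618, 0.3135]
ee_rot: [0.966, 0.258, -0.001, -0.0]
ft_force: [-9.6, -2.6, 7.2]
grip_width: -0.002
grasp_force: 4.8
```

```bash
python3 s.py left
```

```text
tool prop x 0.014 y 0.0452
Fx prop -9.597971792746204 [-8.97 -3.66  7.05]
tab prop 0.0254 0.049 0.47
```

Stop reached; that last step took the force higher than I wanted (I had queued it before reading the first result). Backing off now.

move_arm(plan=[0,0,0,-0.003,0,0,0,0,0,0,-0.008,0,0,0,0,0,0,-0.012,0,-0.02,0,0,0,0,-0.015,0,-0.05,0,0,0,0,-0.015,0,-0.05,0,0,0,0,-0.015,0,-0.05,0])

```text
clock: 11.32
position: [0.4327, -0.1684, 0.3633]
ee_rot: [0.966, 0.259, 0.0, -0.0]
ft_force: [-0.8, 0.0, 0.6]
grip_width: -0.004
grasp_force: 0.0
```

```bash
python3 s.py right; python3 - <<'E'
from h import *
for n in ("side",):
  c=manip.camera(n)
  for l in ("sedum_propagator","sedum_vent_left_tab","sedum_vent_right_tab"):
    print(l,[(w(c,d["position"]).round(4),round(d["conf"],2)) for d in manip.tip_of(c,l)[:1]])
# compare propagator's position with the first picture (side)
a=cv2.imread("pics/side0.png"); b=c["color"][:,:,::-1]
g=lambda i: cv2.cvtColor(np.ascontiguousarray(i[210:285,285:345]),cv2.COLOR_BGR2GRAY).astype(np.float32)
print(cv2.phaseCorrelate(g(a),g(b)))
print(rel([*P(-.0245,-.047),.364],YAW))
E
```

```text
tool prop x 0.0001 y 0.0456
Fx prop 0.15706571878779965 [-0.02  0.35  0.17]
tab prop 0.0061 -0.0448 0.62
sedum_propagator [(array([ 0.4524, -0.209 , -0.0015]), 0.69)]
sedum_vent_left_tab [(array([ 0.4538, -0.1534,  0.1441]), 0.45)]
sedum_vent_right_tab [(array([ 0.4852, -0.2434,  0.1481]), 0.59)]
((-0.008983436679638857, 0.5331912411620223), 0.8246225151485866)
(array([-0.,  0.,  0.]), array([-0.0246,  0.0924, -0.0004]))
```

```bash
python3 - <<'E'
from h import *
c=manip.camera("side");a=cv2.imread("pics/side0.png"); b=c["color"][:,:,::-1].copy()
def pc(r0,r1,c0,c1):
    g=lambda i: cv2.cvtColor(np.ascontiguousarray(i[r0:r1,c0:c1]),cv2.COLOR_BGR2GRAY).astype(np.float32)
    M=np.eye(2,3,dtype=np.float32)
    cc,M=cv2.findTransformECC(g(a),g(b),M,cv2.MOTION_TRANSLATION,(3,200,1e-6),None,3)
    return cc.__round__(3),M[:,2].round(3)
print("drawers",pc(230,350,370,510)); print("tray",pc(235,280,250,345)); print("right vent",pc(213,240,290,335)); print("clay", pc(185,210,240,270))
E
```

```text
drawers (0.999, array([-0.006,  0.005], dtype=float32))
tray (1.0, array([0.007, 0.001], dtype=float32))
right vent (0.967, array([0.151, 0.022], dtype=float32))
clay (0.999, array([0.029, 0.008], dtype=float32))
```

move_arm(plan=[0,0,0,-0.013,0.046,0,0,0,0,0,-0.025,0.092,0,0,0,0,0,-0.025,0.092,0,0,0,0,0,-0.025,0.092,0.02,0,0,0,0,-0.025,0.092,0.035,0,0,0,0,-0.025,0.092,0.045,0,0,0,0,-0.025,0.092,0.05,0,0,0,0,-0.025,0.092,0.05,0])

```text
clock: 12.88
position: [0.4572, -0.2607, 0.3137]
ee_rot: [0.966, 0.259, -0.0, -0.0]
ft_force: [0.9, -0.1, 0.5]
grip_width: -0.0
grasp_force: 0.0
```

```bash
python3 s.py right o6.png
```

```text
tool prop x -0.0249 y -0.0465
Fx prop -0.006817762163392749 [-0.11  0.18 -0.05]
tab prop 0.0055 -0.0441 0.54
```

View pics/o6.png

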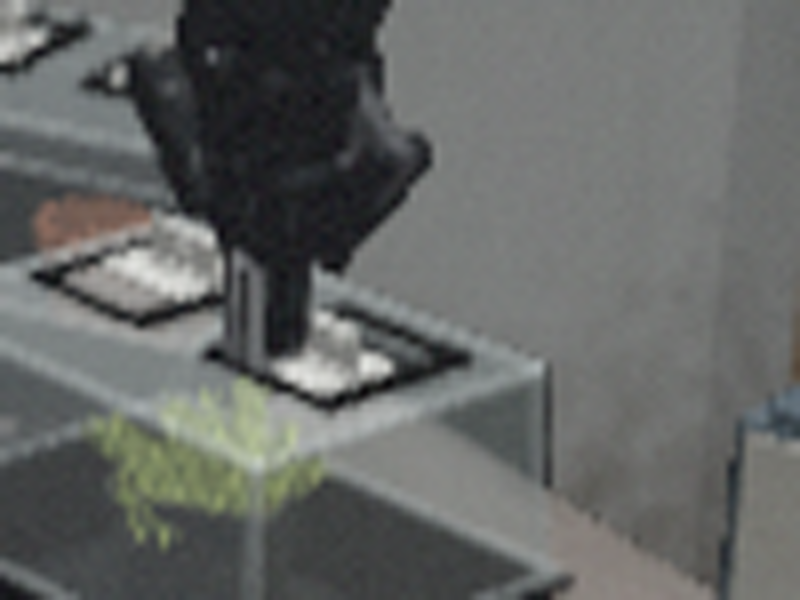

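The tray hasn't moved at all. The finger is in front of the right tab (crop ~(265,310) against tab ~(335,345)). The left shutter sits at the back. Contact with the stop should come at tool prop x ≈ 0.0133, so I'll push to about 0.009 first.

move_arm(plan=[0,0,0,0.003,0,0,0,0,0,0,0.006,0,0,0,0,0,0,0.009,0,0,0,0,0,0,0.012,0,0,0,0,0,0,0.014,0,0,0,0,0,0,0.016,0,0,0,0,0,0,0.018,0,0,0,0,0,0,0.02,0,0,0,0,0,0,0.022,0,0,0,0,0,0,0.024,0,0,0,0,0,0,0.025,0,0,0,0,0,0,0.025,0,0,0])

```text
clock: 14.68
position: [0.479, -0.2482, 0.3137]
ee_rot: [0.966, 0.259, 0.0, -0.0]
ft_force: [-0.4, -0.2, -0.7]
grip_width: -0.003
grasp_force: 0.0
```

move_arm(plan=[0,0,0,0.001,0,0,0,0,0,0,0.002,0,0,0,0,0,0,0.003,0,0,0,0,0,0,0.004,0,0,0,0,0,0,0.005,0,0,0,0,0,0,0.006,0,0,0,0,0,0,0.007,0,0,0,0,0,0,0.008,0,0,0,0,0,0,0.008,0,0,0])

```text
clock: 15.8
position: [0.4859, -0.2442, 0.3137]
ee_rot: [0.966, 0.259, 0.0, -0.0]
ft_force: [0.5, 0.3, 0.1]
grip_width: -0.004
grasp_force: 0.1
```

```bash
python3 s.py right
```

```text
tool prop x 0.0082 y -0.0465
Fx prop -0.5611469858481346 [-0.26 -0.67 -0.17]
tab prop 0.0203 -0.0467 0.63
```

move_arm(plan=[0,0,0,0.001,0,0,0,0,0,0,0.002,0,0,0,0,0,0,0.0025,0,0,0,0,0,0,0.0025,0,0,0])

```text
clock: 16.6
position: [0.488, -0.243, 0.3137]
ee_rot: [0.966, 0.259, 0.0, -0.0]
ft_force: [-0.3, -0.4, 0.3]
grip_width: -0.0
grasp_force: 0.3
```

```bash
python3 s.py right
```

```text
tool prop x 0.0106 y -0.0466
Fx prop -0.6284018936819041 [-0.21 -0.9   0.37]
tab prop 0.0244 -0.0454 0.39
```

move_arm(plan=[0,0,0,0.0005,0,0,0,0,0,0,0.001,0,0,0,0,0,0,0.001,0,0,0,0,0,0,0.001,0,0,0])

```text
clock: 17.4
position: [0.4888, -0.2425, 0.3136]
ee_rot: [0.966, 0.259, -0.0, -0.0]
ft_force: [-0.4, -0.8, -0.2]
grip_width: 0.001
grasp_force: 0.3
```

```bash
python3 s.py right
```

```text
tool prop x 0.0116 y -0.0466
Fx prop -0.7368211634599506 [-0.46 -0.68  0.42]
tab prop 0.0276 -0.0443 0.4
```

move_arm(plan=[0,0,0,0.0005,0,0,0,0,0,0,0.0008,0,0,0,0,0,0,0.0008,0,0,0])

```text
clock: 18.08
position: [0.4895, -0.2421, 0.3137]
ee_rot: [0.966, 0.259, 0.0, -0.0]
ft_force: [-0.5, -0.4, 0.9]
grip_width: -0.002
grasp_force: 0.4
```

```bash
python3 s.py right
```

```text
tool prop x 0.0124 y -0.0466
Fx prop -1.0101660598452755 [-0.9  -0.46  0.16]
tab prop 0.0248 -0.0442 0.49
```

move_arm(plan=[0,0,0,0.0004,0,0,0,0,0,0,0.0008,0,0,0,0,0,0,0.0008,0,0,0])

```text
clock: 18.75
position: [0.4902, -0.2417, 0.3136]
ee_rot: [0.966, 0.259, 0.0, -0.0]
ft_force: [-0.5, -1.0, 0.1]
grip_width: -0.002
grasp_force: 0.4
```

```bash
python3 s.py right
```

```text
tool prop x 0.0132 y -0.0466
Fx prop -0.4641666647561364 [-0.4  -0.24  0.08]
tab prop 0.0286 -0.0459 0.5
```

move_arm(plan=[0,0,0,0.0004,0,0,0,0,0,0,0.0007,0,0,0,0,0,0,0.0007,0,0,0])

```text
clock: 19.42
position: [0.4908, -0.2414, 0.3137]
ee_rot: [0.966, 0.259, -0.0, -0.0]
ft_force: [-1.4, -0.3, 1.2]
grip_width: -0.001
grasp_force: 0.6
```

```bash
python3 s.py right
```

```text
tool prop x 0.0139 y -0.0466
Fx prop -1.4187601996230734 [-1.18 -0.79  0.62]
tab prop 0.0287 -0.0467 0.44
```

move_arm(plan=[0,0,0,0.0003,0,0,0,0,0,0,0.0005,0,0,0,0,0,0,0.0005,0,0,0])

```text
clock: 20.1
position: [0.491, -0.2414, 0.3136]
ee_rot: [0.966, 0.259, -0.0, -0.0]
ft_force: [-3.7, -1.0, 3.0]
grip_width: -0.0
grasp_force: 2.3
```

```bash
python3 s.py right
```

```text
tool prop x 0.014 y -0.0466
Fx prop -4.770457621460565 [-4.36 -1.98  2.43]
tab prop 0.0277 -0.0438 0.37
```

At the stop with 4.8 N. Retreating, then rising clear.

move_arm(plan=[0,0,0,-0.003,0,0,0,0,0,0,-0.008,0,0,0,0,0,0,-0.012,0,-0.02,0,0,0,0,-0.015,0,-0.05,0,0,0,0,-0.02,0,-0.1,0,0,0,0,-0.05,0,-0.14,0,0,0,0,-0.1,0,-0.14,0,0,0,0,-0.1,0,-0.14,0,0,0,0,-0.1,0,-0.14,0])

```text
clock: 21.52
position: [0.4046, -0.2911, 0.4545]
ee_rot: [0.966, 0.259, 0.001, -0.0]
ft_force: [0.2, 0.4, -0.3]
grip_width: 0.0
grasp_force: 0.0
```

```bash
python3 - <<'E'
from h import *
c=manip.camera("side");a=cv2.imread("pics/side0.png"); b=c["color"][:,:,::-1].copy()
def pc(r0,r1,c0,c1):
    g=lambda i: cv2.cvtColor(np.ascontiguousarray(i[r0:r1,c0:c1]),cv2.COLOR_BGR2GRAY).astype(np.float32)
    cc,M=cv2.findTransformECC(g(a),g(b),np.eye(2,3,dtype=np.float32),cv2.MOTION_TRANSLATION,(3,200,1e-6),None,3)
    return round(cc,3),M[:,2].round(3)
print("tray",pc(235,280,250,345)); print("clay",pc(185,210,240,270),manip.get_obs()["ft_force"])
cv2.imwrite("pics/o7.png",np.hstack([cv2.resize(i[175:250,235:345],None,fx=3.63,fy=5,interpolation=2) for i in (a,b)]))
E
```

```text
tray (1.0, array([ 0.018, -0.008], dtype=float32))
clay (0.999, array([0.013, 0.03 ], dtype=float32)) [-0.59626831  0.69196876  0.63941252]
```

View pics/o7.png

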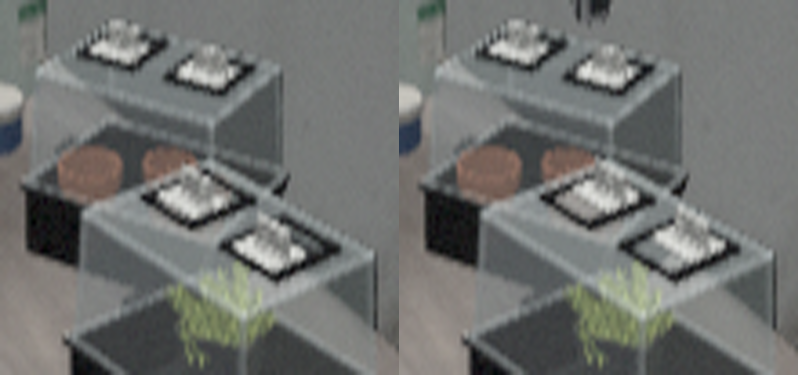

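Before and after: both sedum shutters (right half, at about (600,185) and (690,240)) now sit against their back stops. The tray and the clay-pot propagator are unchanged.

```bash
python3 -c "
from workcell import manip
print(manip.hand_in())"
```

```text
the job is handed in; nothing more can be done
None
```

Both sedum vent shutters are pushed shut against their stops and the job is handed in; the left one briefly took about 9.6 N at its stop, just over the 9 N limit, but the camera shows the propagator didn't move and the clay-pot one is unchanged.

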